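Stand the bottles in the spill dishes of their size

ROBOT

A 6-joint arm with a two-finger parallel gripper is mounted at the origin on a cart in front of the work surface, level with it; the furniture and walls round the work are solid. World frame = base frame: x ahead of the robot, y to its left, z up, the work surface at z = 0. Lengths are in mm, angles in degrees, forces in N, time in s.
With the tool pointing down it reaches from about 350 to 850 mm from the base axis. Payload 8.1 kg.
Tool frame: the origin (TCP) lies midway between the tips of the shut fingers; the grasp point (between the pads) lies 19 mm behind it (r.pinch_z is the distance from the TCP to the grasp point, in mm); z points along the fingers, y is the line along which they close (so a half turn about z gives the same grasp; the last joint's range is limited). The gripper opens to 85 mm and grips with 20 to 120 N. Pads are 22 mm wide; open, the fingers measure 114 mm over their backs; the gripper's body (76 mm by 85 mm) begins 54 mm behind the grasp point. The pads swing forward as they close: fully open they stand 13 mm farther back than shut.
Start: joints at [65.352, 7.471, 85.268, -0, 87.261, -4.893], TCP at [202.784, 564.698, 231.292] pointing down, gripper open.
Joint ranges: [-169.43, 169.43], [-51.17, 129.36], [1.28, 143.12], [-76.62, 256.62], [0, 156.53], [-152.29, 152.29]. Speed limits (degrees/s): [136.94, 136.94, 159.86, 180, 180, 180].

INTERFACE

Orientations are given as [roll, pitch, yaw] about the fixed x, y, z axes, in that order (R = Rz(yaw) Ry(pitch) Rx(roll)).
In Python, from bench import sensors, optics, job, r gives the robot as it stands.
- The arm moves only by the tool play_rows, never from a script. Its argument "motion" is a list that holds one entry, the list of rows, each a list of 6 numbers: the shift along the tool's x, y, z in cm, then the turn, a rotation vector about the tool's x, y, z in degrees. In form: [[[x, y, z, ax, ay, az], ...]]. A call has 1 to 5 rows; each row is the pose to reach, as a shift and turn from the pose commanded when the call began, along the tool's axes at that moment; what a row does not reach only later rows make up. A row lasts 1/10 s, in which the tool goes at most 50 mm and 8.59 degrees, less where a joint would pass 70% of its speed; a pose out of reach is approached as far as the arm can. A call with a gripper value outside its range is refused whole. "jaw" is the opening, from 0 (shut) to 1 (fully open), set as the call begins (left out, the last holds). The fingers move at their own pace and stop on an object; "squeeze" is the grip in N (left out, the last holds). Time passes only in rows, so rows that repeat a pose let the fingers close. It gives the time, the measured TCP pose, the force, the opening and the grip force at its end, in the units of the state.
- sensors.sense(): the state, without advancing time (a new reading comes with each control period).
- optics.snapshot(name): name is "scene" or "top" or "wrist"; returns a dict with "pixels" (400x640x3 uint8, red, green, blue), "mtx" (3x3 intrinsics, pixels), "R" (3x3) and "t" (3): a world point X has camera coordinates R X + t; the wrist camera has in their place "T_tool_cam" (4x4, takes a point from camera to tool coordinates, whose origin is the TCP and whose axes are the flange's). Camera axes: x right, y down, z forward; pixel columns grow to the right and rows downward; lengths in mm; the calibration is good to about 2 mm. A picture is of the moment at which its call begins: read the wrist's pose just before it. There is no depth.
- job.hand_in(): hands the job in; it is judged then, once.
The state is a dict: "time": time; "joint_pos": joint angles; "qd": joint speeds; "joint_efforts": joint torques, N m; "tool_pos": TCP position; "tcp_rot": TCP orientation; "ft_force": force on the tool from outside, world axes, zero at the start; "wrist_torque": the same for the moment, N m; "finger_gap": finger opening in mm; "grip_force": force on a finger pad.
Only numpy, scipy, OpenCV 4.12 (cv2) and the standard library are available. Lean on these libraries where they do the work, as an engineer would, in place of code of your own. Each camera call takes 0.05 s, during which the arm holds its last target. There are 200 camera calls.

TASK

Stand each of the three white plastic screw-cap bottles upright in the round steel dish of its size: the smallest bottle in the smallest dish, the middle-sized one in the middle-sized dish, the largest in the largest. The small brown vial left in one of the dishes is in the way: it belongs upright in the square steel tray. Keep everything upright as you carry it, and do not disturb the small beaker and the graduated cylinder that stand among the bottles.

Things in the scene. Friction and masses are not known exactly. Their poses are not given: they have to be found in the camera images.
- bottle_s_mid (a point): the smallest of the three loose white plastic screw-cap bottles, upright and round: 44 mm in diameter, 91 mm tall with its cap, full diameter up to about 75 mm. The point is on its axis half-way up (45.5 mm over its underside). z up; yaw means nothing.
- bottle_m_mid (a point): the middle-sized of the three loose white plastic screw-cap bottles, upright and round: 52 mm in diameter, 114 mm tall with its cap, full diameter up to about 100 mm. The point is on its axis half-way up (57 mm over its underside). z up; yaw means nothing.
- bottle_l_mid (a point): the largest of the three loose white plastic screw-cap bottles, upright and round: 62 mm in diameter, 128 mm tall with its cap, full diameter up to about 120 mm. The point is on its axis half-way up (64 mm over its underside). z up; yaw means nothing. It is too tall for a short gripper to reach down to its half-way height: grip it 80 to 100 mm over its underside.
- vial_mid (a point): small loose brown-glass vial with a white cap, upright, 42 mm in diameter, 87 mm tall, full diameter up to about 75 mm; at the start it stands on the floor of the middle-sized round dish. The point is on its axis half-way up (43.5 mm over its underside). z up.
- dish_small_floor (a point): the smallest of the three round shallow steel dishes, fixed to the worktop: inner diameter 60 mm, outer 68 mm, rim 14 mm over the worktop, floor 4 mm over the worktop. The point is the centre of its inner floor. z up.
- dish_medium_floor (a point): the middle-sized of the three round shallow steel dishes, fixed to the worktop: inner diameter 72 mm, outer 80 mm, rim 14 mm over the worktop, floor 4 mm over the worktop. The point is the centre of its inner floor. z up.
- dish_large_floor (a point): the largest of the three round shallow steel dishes, fixed to the worktop: inner diameter 86 mm, outer 94 mm, rim 14 mm over the worktop, floor 4 mm over the worktop. The point is the centre of its inner floor. z up.
- tray_floor (a point): square shallow steel tray, fixed to the worktop: 80 mm square outside, 72 mm inside, walls 4 mm thick, rim 14 mm and floor 4 mm over the worktop. The point is the centre of its inner floor; x and y run along its sides. z up.
- beaker_mid (a point): small empty clear-glass beaker, 54 mm in diameter, 70 mm tall, loose, standing among the bottles; it stays there. The point is on its axis 35 mm up.
- grad_cylinder_mid (a point): clear graduated cylinder with blue foot and collar, loose, 170 mm tall, foot and collar 50 mm wide, tube 28 mm in diameter, standing among the bottles; it stays there. The point is on its axis 85 mm up.
There are look-alikes about, which are no part of the job. Leave any purple or turquoise look-alike of the part that bears bottle_m_mid alone.

How it is judged:
By the outcome, as a careful person would: the job done as asked, in the order asked, and still so for the second after the job is handed in, with the robot touching nothing.
It also fails if it takes over 118 s, if anything falls off the work surface, if the arm or the gripper's body presses on something with over 40 N, if the wrist force passes 120 N, or if a joint passes its speed limit or range.

## Working session

There is one attempt and no reset: what is moved stays moved. The work goes in short steps, Python scripts to look and compute and a tool call to move; the robot and the scene stay as the last step left them, time stands still between calls to the robot, and variables do not carry over. Pictures are saved under pics/ and viewed, at most 14 in all, crops included, and the job is handed in when it is done.

Besides the shell and the picture viewer there is one more tool, called after "Request:" in YAML: its name, and indented under it one key for each argument. play_rows: Moves the arm, as the interface text tells. Its arguments: {"type":"object","properties":{"motion":{"type":"array","items":{"type":"array","items":{"type":"array","items":{"type":"number"}}}},"jaw":{"type":"number"},"squeeze":{"type":"number"}},"required":["motion"]}

```bash
mkdir -p pics; ls; python3 - <<'E'
from bench import sensors, optics, job, r
import cv2
s=sensors.sense();print(s)
for n in("scene","top"):
    d=optics.snapshot(n);cv2.imwrite(f"pics/{n}0.png",d["pixels"][...,::-1])
    import numpy as np
    print(n,d["mtx"].tolist(),np.round(d["R"],4).tolist(),np.round(d["t"],1).tolist())
E
```

```text
pics
{'time': 0.0, 'joint_pos': array([ 6.53513052e+01,  7.51633155e+00,  8.53303032e+01,  1.27434839e-03,
        8.72623078e+01, -4.89414699e+00]), 'qd': array([ 0.05265166,  0.02264493, -0.09209587,  0.04009365, -0.06500708,
       -0.01121074]), 'joint_efforts': array([ 2.36059517e-03, -5.69399393e+01, -5.00555634e+01,  3.35361494e-05,
        1.44887177e-02,  6.63184665e-05]), 'tool_pos': array([202.54125945, 564.18246224, 230.22187702]), 'tcp_rot': array([-1.79891563e+02, -1.05625848e-02,  1.60245380e+02]), 'ft_force': array([-0.01478266,  0.02774675,  0.24785777]), 'wrist_torque': array([-0.02640668, -0.04271437, -0.0455688 ]), 'grip_force': 0.0, 'finger_gap': 85.65296297049969}
scene [[464.91664818558684, 0.0, 314.2606503646748], [0.0, 464.91664818558684, 198.08546870362915], [0.0, 0.0, 1.0]] [[-0.8789, -0.4768, 0.0092], [-0.2069, 0.3639, -0.9082], [0.4297, -0.8001, -0.4185]] [481.8, 190.2, 1282.5]
top [[461.78664364533336, 0.0, 315.9669744220249], [0.0, 461.78664364533336, 196.93828867094618], [0.0, 0.0, 1.0]] [[-0.0119, -0.9997, -0.0231], [-0.9983, 0.0133, -0.0574], [0.0577, 0.0223, -0.9981]] [27.7, 557.7, 1282.1]
```

View pics/scene0.png

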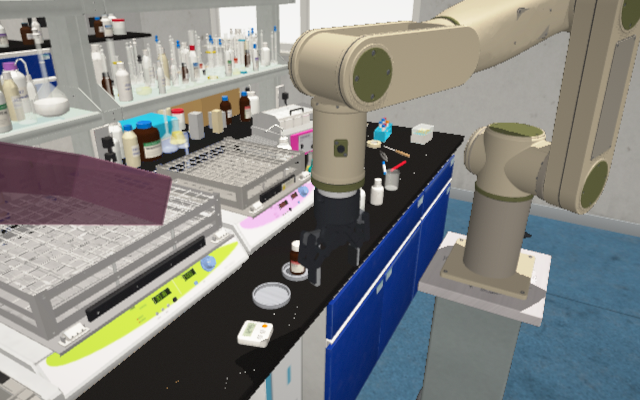

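View pics/top0.png

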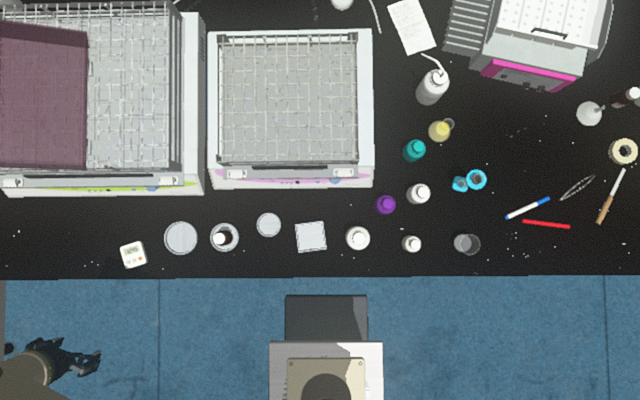

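The top view shows the dishes at (180,237), (224,237, with the vial) and (268,224), and the tray at (310,236). The candidates for bottles are the white caps at (357,237), (418,193) and (411,243). The look-alikes are purple (386,204), turquoise (414,150), and the wash bottle at (432,87). The cylinder is at (460-476,182) and the beaker at (466,243). I'll check these in close crops.

```bash
python3 - <<'E'
import cv2
i=cv2.imread("pics/top0.png")
cv2.imwrite("pics/c1.png",cv2.resize(i[130:270,340:500],None,fx=4,fy=4,interpolation=cv2.INTER_CUBIC))
cv2.imwrite("pics/c2.png",cv2.resize(i[200:270,150:340],None,fx=4,fy=4,interpolation=cv2.INTER_CUBIC))
E
```

```text
(no output)
```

View pics/c1.png

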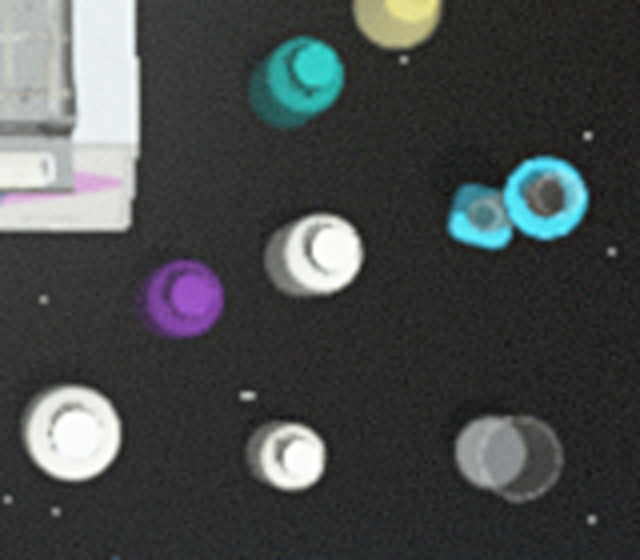

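View pics/c2.png

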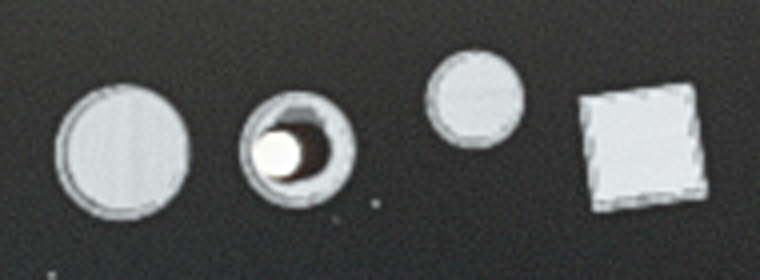

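The sizes agree: the large bottle is at (357.7,237.9), the medium at (420.4,193.4) and the small at (412.4,244.1). The purple and turquoise bottles stay untouched. Next I'll turn these into positions.

```bash
cat > h.py <<'E'
import numpy as np, cv2
from scipy.spatial.transform import Rotation as Ro
def ray_z(d,uv,z):
    K,R,t=map(np.array,(d["mtx"],d["R"],d["t"]))
    C=-R.T@t; v=R.T@np.linalg.inv(K)@np.array([uv[0],uv[1],1.])
    return C+v*(z-C[2])/v[2]
def to_tool(s,pw,yaw=None):
    """rows numbers (cm) to take the TCP from sensed state to pw"""
    R=Ro.from_euler('xyz',s["tcp_rot"],degrees=True).as_matrix()
    return R.T@(np.array(pw)-s["tool_pos"])/10
def wrist(optics,s):
    d=optics.snapshot("wrist"); d=dict(d)
    T=np.array(d["T_tool_cam"]); W=np.eye(4)
    W[:3,:3]=Ro.from_euler('xyz',s["tcp_rot"],degrees=True).as_matrix(); W[:3,3]=s["tool_pos"]
    M=np.linalg.inv(W@T); d["R"]=M[:3,:3]; d["t"]=M[:3,3]; return d
E
python3 - <<'E'
from bench import optics,sensors,r
from h import *
d=optics.snapshot("top")
P={"L cap":(358.4,237.9,128),"L sh":(357.7,237.9,120),"M cap":(423.2,192.4,114),"M sh":(420.4,193.4,100),"S cap":(415.2,244.1,91),"S sh":(412.4,244.1,75),
"cyl top":(476.4,179.4,168),"cyl foot":(460,184.2,8),"bk rim":(470.4,244.7,70),"bk bot":(462.4,243.4,2),"purple":(386,204.7,100),"turq":(416.2,149,100),
"dL":(180.7,238.2,14),"dM":(224.4,237.7,14),"dS":(268.7,225,14),"tray":(310.9,236.9,14),"vial":(219.2,238.2,87)}
for k,v in P.items(): print(k,np.round(ray_z(d,v[:2],v[2])))
s=sensors.sense(); w=wrist(optics,s); print(np.round(w["T_tool_cam"],3),w["mtx"],r.pinch_z)
cv2.imwrite("pics/w0.png",w["pixels"][...,::-1])
E
```

```text
L cap [445. -89. 128.]
L sh [445. -88. 120.]
M cap [ 560. -259.  114.]
M sh [ 559. -255.  100.]
S cap [ 426. -240.   91.]
S sh [ 426. -235.   75.]
cyl top [ 587. -379.  168.]
cyl foot [ 589. -385.    8.]
bk rim [ 422. -390.   70.]
bk bot [ 423. -388.    2.]
purple [ 530. -164.  100.]
turq [ 676. -247.  100.]
dL [447. 404.  14.]
dM [447. 280.  14.]
dS [481. 155.  14.]
tray [446.  36.  14.]
vial [448. 278.  87.]
[[ 1.00000e-03 -9.53000e-01 -3.03000e-01  7.78620e+01]
 [ 1.00000e+00  1.00000e-03  0.00000e+00 -5.65000e-01]
 [-0.00000e+00 -3.03000e-01  9.53000e-01 -1.43421e+02]
 [ 0.00000e+00  0.00000e+00  0.00000e+00  1.00000e+00]] [[337.37945823   0.         320.77965172]
 [  0.         337.37945823 200.48632626]
 [  0.           0.           1.        ]] 18.700000000000003
```

Request:
play_rows:
  motion:
    - [[-3, -2, 0, 0, 0, -3], [-7.5, -4.5, 0, 0, 0, -8], [-12, -7, 0, 0, 0, -13], [-16, -9, 0, 0, 0, -17], [-18, -10, 0, 0, 0, -19.75]]
  jaw: 1
  squeeze: 40

```text
time: 0.7
tool_pos: [340.5, 406.9, 231.2]
tcp_rot: [-179.9, 0.0, -180.0]
ft_force: [0.6, 1.4, -1.0]
finger_gap: 85.4
grip_force: 0.0
```

Request:
play_rows:
  motion:
    - [[-2.5, -3, 0, 0, 0, 0], [-5.5, -6.5, 1, 0, 0, 0], [-8.5, -10, 2, 0, 0, 0], [-11, -13.2, 3, 0, 0, 0], [-11, -13.2, 3, 0, 0, 0]]

```text
time: 1.2
tool_pos: [450.0, 273.5, 199.4]
tcp_rot: [-179.8, -0.1, 179.7]
ft_force: [-1.0, 0.0, 0.0]
finger_gap: 85.4
grip_force: 0.0
```

```bash
python3 - <<'E'
from bench import optics,sensors
from h import *
s=sensors.sense(); print(s["tool_pos"],s["tcp_rot"]); w=wrist(optics,s)
cv2.imwrite("pics/w1.png",w["pixels"][...,::-1])
np.savez("w1.npz",**{k:np.array(w[k]) for k in("mtx","R","t")})
E
```

```text
[450.04691277 273.45350763 199.37354842] [-1.79843318e+02 -9.54697101e-02  1.79713275e+02]
```

View pics/w1.png

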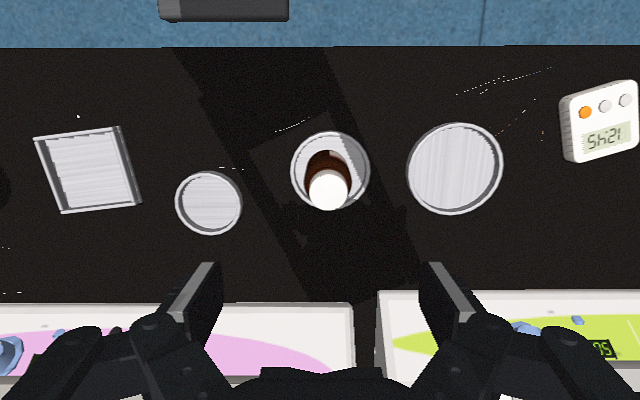

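The wrist view shows the vial cap at (328,190). The rims are at (330,170) medium, (208.5,203) small and (455,168) large. The tray corners are (35,137), (121,127), (140,203) and (62,213).

```bash
python3 - <<'E'
from h import *
w=np.load("w1.npz")
for k,u,z in(("vial",(328,190),91),("dM",(330,170),14),("dS",(208.5,203),14),("dL",(455,168),14),("t",(35,137),14),("t",(121,127),14),("t",(140,203),14),("t",(62,213),14)): print(k,np.round(ray_z(w,u,z),1))
E
```

```text
vial [443.4 278.4  91. ]
dM [444.5 281.8  14. ]
dS [478.6 157.2  14. ]
dL [442.9 405.6  14. ]
t [410.9  -3.8  14. ]
t [401.7  81.3  14. ]
t [478.3  86.8  14. ]
t [489.   4.  14.]
```

Request:
play_rows:
  motion:
    - [[0.3, 0.1, 3, 0, 0, 0], [0.3, 0.1, 7, 0, 0, 0], [0.3, 0.1, 11, 0, 0, 0], [0.3, 0.1, 14.5, 0, 0, 0], [0.3, 0.1, 15.6, 0, 0, 0]]

```text
time: 1.75
tool_pos: [441.8, 278.4, 41.3]
tcp_rot: [-179.9, -0.3, -179.9]
ft_force: [-0.2, -0.6, 0.2]
finger_gap: 85.4
grip_force: 0.0
```

Request:
play_rows:
  motion:
    - [[0, 0, 0, 0, 0, 0], [0, 0, 0, 0, 0, 0], [0, 0, 0, 0, 0, 0], [0, 0, 0, 0, 0, 0], [0, 0, 0, 0, 0, 0]]
  jaw: 0.2
  squeeze: 40

```text
time: 2.25
tool_pos: [447.2, 279.7, 48.0]
tcp_rot: [179.9, 0.2, 180.0]
ft_force: [-1.2, 0.9, 7.9]
finger_gap: 40.8
grip_force: 39.8
```

Request:
play_rows:
  motion:
    - [[0, 0, 0, 0, 0, 0], [0, 0, 0, 0, 0, 0]]

```text
time: 2.45
tool_pos: [447.2, 279.7, 48.0]
tcp_rot: [179.9, 0.2, 180.0]
ft_force: [-1.6, -0.4, 7.6]
finger_gap: 41.2
grip_force: 39.8
```

Request:
play_rows:
  motion:
    - [[0, 0, -0.7, 0, 0, 0], [0, 0, -2.5, 0, 0, 0], [0, 0, -5, 0, 0, 0], [0, 0, -7, 0, 0, 0], [0, 0, -8, 0, 0, 0]]

```text
time: 2.95
tool_pos: [446.7, 279.4, 128.4]
tcp_rot: [179.9, 0.2, 180.0]
ft_force: [0.1, 0.8, -0.8]
finger_gap: 40.8
grip_force: 40.4
```

Request:
play_rows:
  motion:
    - [[0, -1, 0, 0, 0, 0], [0, -3.5, 0, 0, 0, 0], [0, -6.5, 0, 0, 0, 0], [0, -9.5, 0, 0, 0, 0], [0, -12.5, 0, 0, 0, 0]]

```text
time: 3.45
tool_pos: [444.2, 151.9, 123.8]
tcp_rot: [-180.0, -0.1, -180.0]
ft_force: [0.4, -0.8, 0.5]
finger_gap: 41.2
grip_force: 40.4
```

Request:
play_rows:
  motion:
    - [[0, -3, 0, 0, 0, 0], [0, -6, 0, 0, 0, 0], [0, -8.5, 0, 0, 0, 0], [0, -10.5, 0, 0, 0, 0], [0, -11.5, 0, 0, 0, 0]]

```text
time: 3.95
tool_pos: [444.3, 36.8, 124.0]
tcp_rot: [-180.0, -0.1, 179.9]
ft_force: [0.0, -0.6, -1.5]
finger_gap: 40.6
grip_force: 40.4
```

Request:
play_rows:
  motion:
    - [[0, 0, 0, 0, 0, 0], [0, 0, 0, 0, 0, 0]]

```text
time: 4.15
tool_pos: [445.0, 39.0, 124.8]
tcp_rot: [180.0, -0.0, 180.0]
ft_force: [-0.2, -0.1, 0.6]
finger_gap: 40.8
grip_force: 40.4
```

```bash
python3 - <<'E'
from bench import optics,sensors
from h import *
s=sensors.sense(); print(s["tool_pos"],s["tcp_rot"]); w=wrist(optics,s)
cv2.imwrite("pics/w2.png",w["pixels"][...,::-1])
np.savez("w2.npz",**{k:np.array(w[k]) for k in("mtx","R","t")})
E
```

```text
[444.99548103  39.00832299 124.80520522] [ 1.79976354e+02 -4.48681552e-02  1.79960542e+02]
```

View pics/w2.png

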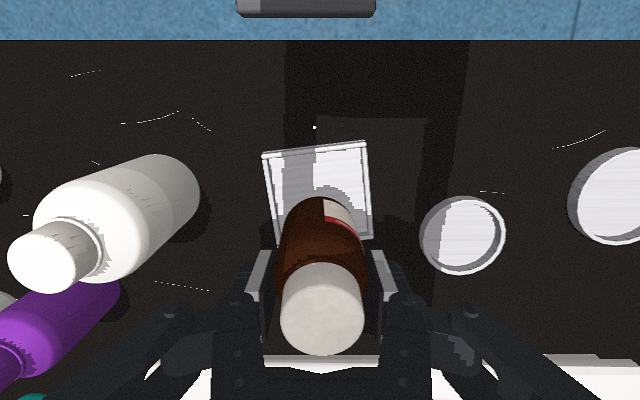

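The tray's rim corners are at (262,154), (367,141) and (374,238), and the fourth is hidden. The large bottle's cap is at (43,260) and the small dish's centre is (462,235).

```bash
python3 - <<'E'
from h import *
w=np.load("w2.npz")
c=[ray_z(w,u,14) for u in((262,154),(367,141),(374,238))]
print(np.round(c,1),"centre",(c[0]+c[2])/2, [np.linalg.norm(c[1]-c[i]) for i in(0,2)])
print("dS",ray_z(w,(462,235),14),"L",ray_z(w,(43,260),128))
E
```

```text
[[410.8  -5.8  14. ]
 [401.   73.3  14. ]
 [480.   82.3  14. ]] centre [445.36461962  38.25112116  14.        ] [np.float64(79.74437515519979), np.float64(79.49469345491339)]
dS [477.29341786 154.11144693  14.        ] L [440.42187764 -89.64035004 128.        ]
```

Request:
play_rows:
  motion:
    - [[0, -0.1, 2, 0, 0, 0], [0, -0.1, 4.5, 0, 0, 0], [0, -0.1, 6.3, 0, 0, 0], [0, -0.1, 7.1, 0, 0, 0], [0, -0.1, 7.4, 0, 0, 0]]

```text
time: 4.7
tool_pos: [444.6, 38.4, 50.4]
tcp_rot: [180.0, -0.1, -179.9]
ft_force: [0.4, 0.4, 0.3]
finger_gap: 41.2
grip_force: 40.4
```

Request:
play_rows:
  motion:
    - [[0, 0, 0.1, 0, 0, 0], [0, 0, 0.2, 0, 0, 0], [0, 0, 0.3, 0, 0, 0], [0, 0, 0.3, 0, 0, 0]]

```text
time: 5.1
tool_pos: [445.8, 37.7, 48.8]
tcp_rot: [-180.0, 0.1, 180.0]
ft_force: [0.4, -1.0, -0.1]
finger_gap: 41.2
grip_force: 40.4
```

Request:
play_rows:
  motion:
    - [[0, 0, 0.1, 0, 0, 0], [0, 0, 0.1, 0, 0, 0], [0, 0, 0.15, 0, 0, 0]]

```text
time: 5.4
tool_pos: [446.2, 37.6, 48.0]
tcp_rot: [-180.0, 0.1, 180.0]
ft_force: [-4.0, -0.6, 12.2]
finger_gap: 41.4
grip_force: 41.5
```

Request:
play_rows:
  motion:
    - [[0, 0, 0, 0, 0, 0], [0, 0, 0, 0, 0, 0], [0, 0, 0, 0, 0, 0], [0, 0, 0, 0, 0, 0], [0, 0, 0, 0, 0, 0]]
  jaw: 1

```text
time: 5.9
tool_pos: [445.2, 37.7, 46.7]
tcp_rot: [180.0, -0.0, 180.0]
ft_force: [0.8, -0.8, -0.5]
finger_gap: 85.7
grip_force: 0.0
```

Request:
play_rows:
  motion:
    - [[0, 0, -2, 0, 0, 0], [0, 0, -6, 0, 0, 0], [0, 0, -10, 0, 0, 0], [0, 0, -13, 0, 0, 0], [0.2, -2, -16, 0, 0, 0]]

```text
time: 6.4
tool_pos: [443.5, 18.9, 208.5]
tcp_rot: [180.0, 0.1, -179.9]
ft_force: [0.9, -0.9, -0.0]
finger_gap: 85.6
grip_force: 0.0
```

Request:
play_rows:
  motion:
    - [[0.4, -4, 0, 0, 0, 0], [0.8, -8.5, 0, 0, 0, 0], [1.2, -13, 0, 0, 0, 0], [1.6, -17.5, 0, 0, 0, 0], [1.7, -22, 0, 0, 0, 0]]

```text
time: 6.9
tool_pos: [425.8, -204.0, 206.9]
tcp_rot: [-180.0, 0.0, 180.0]
ft_force: [0.1, -0.3, 0.5]
finger_gap: 85.4
grip_force: 0.0
```

Request:
play_rows:
  motion:
    - [[0, -2.5, 0, 0, 0, 0], [0, -3.5, 0, 0, 0, 0], [0, -3.5, 0, 0, 0, 0], [0, -3.5, 0, 0, 0, 0]]

```text
time: 7.3
tool_pos: [426.4, -236.3, 206.6]
tcp_rot: [180.0, -0.0, -180.0]
ft_force: [-0.0, 0.7, -0.1]
finger_gap: 85.4
grip_force: 0.0
```

```bash
python3 - <<'E'
from bench import optics,sensors
from h import *
s=sensors.sense(); print(s["tool_pos"],s["tcp_rot"],s["joint_pos"]); w=wrist(optics,s)
cv2.imwrite("pics/w3.png",w["pixels"][...,::-1])
np.savez("w3.npz",**{k:np.array(w[k]) for k in("mtx","R","t")})
E
```

```text
[ 426.35987502 -236.31938191  206.57495542] [ 1.79951922e+02 -1.85672053e-02 -1.79992697e+02] [-3.50489548e+01 -9.45786014e+00  1.04584915e+02  2.88049899e-02
  8.49157599e+01 -1.25058814e+02]
```

View pics/w3.png

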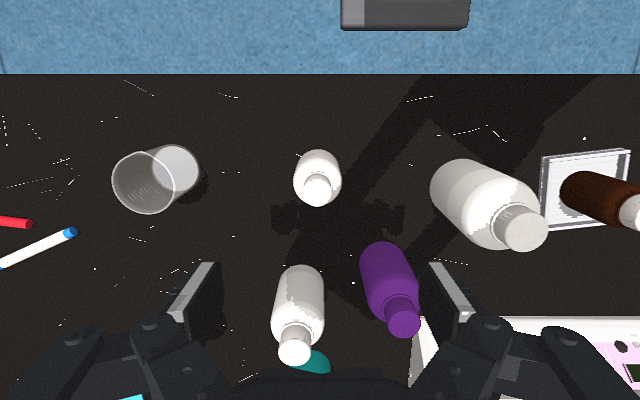

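The vial stands upright in the tray. The small cap is at (317,189), the medium at (295,350), the large at (520,231), and the purple one at (404,321).

```bash
python3 - <<'E'
from h import *
w=np.load("w3.npz")
for k,u,z in(("S",(317,189),91),("M",(295,350),114),("L",(520,231),128),("pur",(404,321),114)): print(k,ray_z(w,u,z))
E
```

```text
S [ 421.03932207 -239.58652933   91.        ]
M [ 557.34558829 -258.48782986  114.        ]
L [441.55501456 -94.91482895 128.        ]
pur [ 527.98270692 -167.58673402  114.        ]
```

Request:
play_rows:
  motion:
    - [[0.3, -0.1, 3, 0, 0, 0], [0.3, -0.1, 7, 0, 0, 0], [0.3, -0.1, 11, 0, 0, 0], [0.3, -0.1, 15, 0, 0, 0], [0.3, -0.1, 17, 0, 0, 0]]

```text
time: 7.85
tool_pos: [421.5, -235.2, 33.2]
tcp_rot: [179.8, -0.2, -179.9]
ft_force: [0.6, -0.4, -0.3]
finger_gap: 85.3
grip_force: 0.0
```

Request:
play_rows:
  motion:
    - [[0, 0, 0, 0, 0, 0], [0, 0, 0, 0, 0, 0], [0, 0, 0, 0, 0, 0], [0, 0, 0, 0, 0, 0], [0, 0, 0, 0, 0, 0]]
  jaw: 0.2
  squeeze: 40

```text
time: 8.35
tool_pos: [425.0, -239.0, 39.0]
tcp_rot: [-179.9, 0.2, 180.0]
ft_force: [1.2, 0.8, 7.0]
finger_gap: 42.9
grip_force: 41.2
```

Request:
play_rows:
  motion:
    - [[0, 0, 0, 0, 0, 0], [0, 0, 0, 0, 0, 0]]

```text
time: 8.55
tool_pos: [425.0, -239.1, 39.0]
tcp_rot: [-179.9, 0.2, 180.0]
ft_force: [0.1, 1.2, 7.1]
finger_gap: 43.4
grip_force: 41.2
```

Request:
play_rows:
  motion:
    - [[0, 0, -1, 0, 0, 0], [0, 0, -4, 0, 0, 0], [0, 0, -8, 0, 0, 0], [0, 0, -12, 0, 0, 0], [0, 0, -15.5, 0, 0, 0]]

```text
time: 9.05
tool_pos: [423.5, -238.5, 195.1]
tcp_rot: [-179.9, 0.1, 180.0]
ft_force: [1.1, -0.4, -0.6]
finger_gap: 43.0
grip_force: 40.8
```

Request:
play_rows:
  motion:
    - [[0, 1, -1, 0, 0, 0], [-0.5, 3.5, -1, 0, 0, 0], [-1, 7, -1, 0, 0, 0], [-1.5, 10.5, -1, 0, 0, 0], [-2, 14, -1, 0, 0, 0]]

```text
time: 9.55
tool_pos: [442.9, -96.8, 201.7]
tcp_rot: [180.0, -0.0, 180.0]
ft_force: [0.3, 0.1, -1.3]
finger_gap: 43.1
grip_force: 40.8
```

Request:
play_rows:
  motion:
    - [[-0.5, 3.5, 0, 0, 0, 0], [-1, 7, 0, 0, 0, 0], [-1.5, 10.5, 0, 0, 0, 0], [-2, 14, 0, 0, 0, 0], [-2.5, 17.5, 0, 0, 0, 0]]

```text
time: 10.05
tool_pos: [467.8, 78.4, 201.7]
tcp_rot: [-180.0, -0.0, 180.0]
ft_force: [0.6, -0.4, -1.2]
finger_gap: 43.1
grip_force: 40.8
```

Request:
play_rows:
  motion:
    - [[-0.5, 3, 1, 0, 0, 0], [-0.8, 5.5, 3, 0, 0, 0], [-1, 7, 5, 0, 0, 0], [-1, 7.8, 6.5, 0, 0, 0], [-1, 7.8, 7.5, 0, 0, 0]]

```text
time: 10.55
tool_pos: [477.2, 155.3, 125.2]
tcp_rot: [-180.0, -0.1, -179.9]
ft_force: [0.3, -0.1, -0.0]
finger_gap: 43.1
grip_force: 40.8
```

Request:
play_rows:
  motion:
    - [[0, 0, 0, 0, 0, 0], [0, 0, 0, 0, 0, 0]]

```text
time: 10.75
tool_pos: [478.5, 154.0, 127.2]
tcp_rot: [-180.0, 0.0, 179.9]
ft_force: [0.6, -0.2, -0.6]
finger_gap: 43.3
grip_force: 40.8
```

```bash
python3 - <<'E'
from bench import optics,sensors
from h import *
s=sensors.sense(); print(s["tool_pos"],s["tcp_rot"]); w=wrist(optics,s)
cv2.imwrite("pics/w4.png",w["pixels"][...,::-1])
np.savez("w4.npz",**{k:np.array(w[k]) for k in("mtx","R","t")})
E
```

```text
[478.53366751 153.97454136 127.21494074] [-1.79987518e+02  1.11256426e-02  1.79943738e+02]
```

View pics/w4.png

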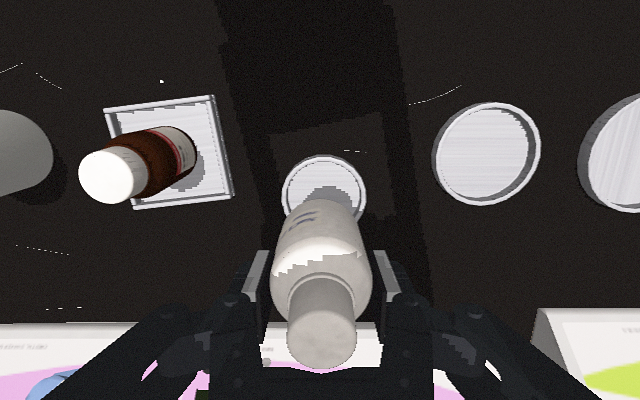

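The small dish's rim centre is about (324,196) and the medium's (486.5,153.5).

```bash
python3 - <<'E'
from h import *
w=np.load("w4.npz")
for k,u,z in(("dS",(324,196),14),("dStop",(324,155),14),("dM",(486.5,153.5),14)): print(k,ray_z(w,u,z))
E
```

```text
dS [478.3838195  156.16146694  14.        ]
dStop [445.59341172 156.07504523  14.        ]
dM [444.45826005 280.23543626  14.        ]
```

```bash
python3 - <<'E'
from h import *
w=np.load("w4.npz")
print("S cap",ray_z(w,(321.5,341),179.2))
E
```

```text
S cap [477.90717475 153.94339407 179.2       ]
```

Request:
play_rows:
  motion:
    - [[0, 0.1, 2, 0, 0, 0], [0, 0.15, 4.5, 0, 0, 0], [0, 0.15, 6, 0, 0, 0], [0, 0.15, 6.5, 0, 0, 0], [0, 0.15, 6.5, 0, 0, 0]]

```text
time: 11.3
tool_pos: [478.5, 155.8, 62.0]
tcp_rot: [-180.0, -0.0, 180.0]
ft_force: [0.6, 0.7, -0.8]
finger_gap: 43.0
grip_force: 40.8
```

Centred within a millimetre. I'll lower the last 19 mm.

Request:
play_rows:
  motion:
    - [[0, 0, 0.7, 0, 0, 0], [0, 0, 1.3, 0, 0, 0], [0, 0, 1.7, 0, 0, 0], [0, 0, 1.85, 0, 0, 0], [0, 0, 2, 0, 0, 0]]

```text
time: 11.8
tool_pos: [478.6, 156.2, 43.0]
tcp_rot: [-180.0, -0.0, -180.0]
ft_force: [-9.6, -4.1, 23.8]
finger_gap: 43.0
grip_force: 42.8
```

Request:
play_rows:
  motion:
    - [[0, 0, 0, 0, 0, 0], [0, 0, 0, 0, 0, 0], [0, 0, 0, 0, 0, 0], [0, 0, 0, 0, 0, 0], [0, 0, 0, 0, 0, 0]]
  jaw: 1

```text
time: 12.3
tool_pos: [478.3, 156.2, 41.7]
tcp_rot: [-180.0, -0.0, 180.0]
ft_force: [-0.8, 0.4, 0.8]
finger_gap: 85.3
grip_force: 0.0
```

Request:
play_rows:
  motion:
    - [[0, 0, -2, 0, 0, 0], [0, 0, -6, 0, 0, 0], [0, 0, -10, 0, 0, 0], [0, 0, -14, 0, 0, 0], [1, -1, -17, 0, 0, 0]]

```text
time: 12.8
tool_pos: [469.4, 146.9, 214.8]
tcp_rot: [179.9, 0.2, -180.0]
ft_force: [1.3, 1.0, 0.1]
finger_gap: 85.5
grip_force: 0.0
```

Request:
play_rows:
  motion:
    - [[0.5, -4, 0, 0, 0, 0], [1, -8, 0, 0, 0, 0], [1.5, -12.5, 0, 0, 0, 0], [2, -17, 0, 0, 0, 0], [2, -21, 0, 0, 0, 0]]

```text
time: 13.3
tool_pos: [447.6, -65.6, 212.0]
tcp_rot: [-180.0, 0.0, 180.0]
ft_force: [1.4, 1.1, -0.4]
finger_gap: 85.2
grip_force: 0.0
```

Request:
play_rows:
  motion:
    - [[0, -4.5, 0, 0, 0, 0], [0, -9, 0, 0, 0, 0], [-1, -13, 0, 0, 0, 0], [-3.5, -16.5, 0, 0, 0, 0], [-6.5, -19, 0, 0, 0, 0]]

```text
time: 13.8
tool_pos: [513.3, -256.6, 211.9]
tcp_rot: [-180.0, 0.0, 179.9]
ft_force: [-0.1, -0.5, -0.1]
finger_gap: 85.4
grip_force: 0.0
```

Request:
play_rows:
  motion:
    - [[-3, -0.3, 0, 0, 0, 0], [-4.4, -0.3, 0, 0, 0, 0], [-4.4, -0.3, 0, 0, 0, 0], [-4.4, -0.3, 0, 0, 0, 0]]

```text
time: 14.2
tool_pos: [556.9, -256.6, 211.3]
tcp_rot: [180.0, -0.1, -180.0]
ft_force: [0.0, 0.2, -0.2]
finger_gap: 85.2
grip_force: 0.0
```

```bash
python3 - <<'E'
from bench import optics,sensors
from h import *
s=sensors.sense(); print(s["tool_pos"],s["tcp_rot"],s["joint_pos"][5]); w=wrist(optics,s)
cv2.imwrite("pics/w5.png",w["pixels"][...,::-1])
np.savez("w5.npz",**{k:np.array(w[k]) for k in("mtx","R","t")})
E
```

```text
[ 556.91547243 -256.59091357  211.28541428] [ 1.79977329e+02 -6.37818257e-02 -1.79981256e+02] -119.53772281932928
```

View pics/w5.png

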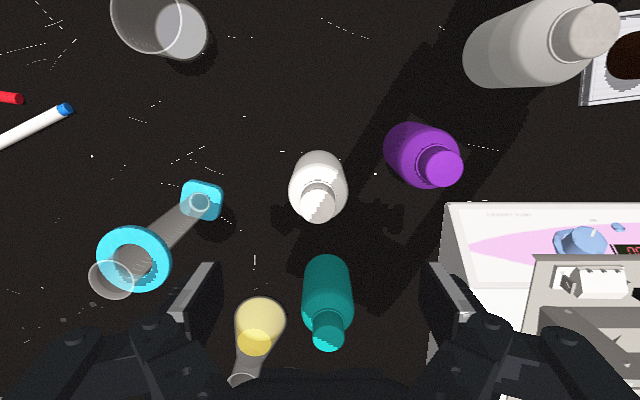

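The medium cap is at (318,203), with the purple cap at (439,167). The cylinder's foot (203,200) is well clear.

```bash
python3 - <<'E'
from h import *
w=np.load("w5.npz")
for k,u,z in(("M",(318,203),114),("pur",(439,167),114),("L",(584,31),128)): print(k,ray_z(w,u,z))
E
```

```text
M [ 557.29282483 -258.97819943  114.        ]
pur [ 529.72639792 -171.11400913  114.        ]
L [442.55931557 -96.88714972 128.        ]
```

Request:
play_rows:
  motion:
    - [[0, -0.15, 2.5, 0, 0, 0], [0, -0.15, 6, 0, 0, 0], [0, -0.15, 10, 0, 0, 0], [0, -0.15, 14, 0, 0, 0], [0, -0.15, 15.6, 0, 0, 0]]
  jaw: 0.88

```text
time: 14.75
tool_pos: [553.9, -256.6, 51.5]
tcp_rot: [179.8, -0.3, 180.0]
ft_force: [-1.1, 0.7, -0.4]
finger_gap: 74.8
grip_force: 0.0
```

Request:
play_rows:
  motion:
    - [[0, 0, 0, 0, 0, 0], [0, 0, 0, 0, 0, 0], [0, 0, 0, 0, 0, 0], [0, 0, 0, 0, 0, 0], [0, 0, 0, 0, 0, 0]]
  jaw: 0.2
  squeeze: 45

```text
time: 15.25
tool_pos: [558.3, -258.8, 57.5]
tcp_rot: [-179.9, 0.1, -180.0]
ft_force: [-0.8, -0.2, -0.6]
finger_gap: 51.3
grip_force: 46.7
```

Request:
play_rows:
  motion:
    - [[0, 0, 0, 0, 0, 0], [0, 0, 0, 0, 0, 0]]

```text
time: 15.45
tool_pos: [557.9, -258.6, 56.8]
tcp_rot: [-180.0, 0.1, 180.0]
ft_force: [-1.5, -0.8, 4.7]
finger_gap: 51.2
grip_force: 47.0
```

Request:
play_rows:
  motion:
    - [[0, 0, -1, 0, 0, 0], [0, 0, -4, 0, 0, 0], [0, 0, -8, 0, 0, 0], [0, 0, -12, 0, 0, 0], [0, 0, -16, 0, 0, 0]]

```text
time: 15.95
tool_pos: [556.9, -258.0, 217.7]
tcp_rot: [180.0, -0.0, 180.0]
ft_force: [0.5, -0.4, -0.6]
finger_gap: 51.4
grip_force: 46.9
```

Request:
play_rows:
  motion:
    - [[1, 0.3, -1, 0, 0, 0], [4, 1.5, -1, 0, 0, 0], [7, 4, -1, 0, 0, 0], [9.5, 7.5, -1, 0, 0, 0], [10.8, 11, -1, 0, 0, 0]]

```text
time: 16.45
tool_pos: [447.4, -147.5, 226.0]
tcp_rot: [180.0, -0.0, 179.9]
ft_force: [0.6, 1.1, -0.1]
finger_gap: 51.2
grip_force: 46.9
```

Request:
play_rows:
  motion:
    - [[0.3, 4, 0, 0, 0, 0], [0.4, 8, 0, 0, 0, 0], [0.4, 12, 0, 0, 0, 0], [0.4, 16, 0, 0, 0, 0], [0.4, 20, 0, 0, 0, 0]]

```text
time: 16.95
tool_pos: [444.9, 53.3, 226.5]
tcp_rot: [-180.0, 0.0, 180.0]
ft_force: [0.7, 0.2, -0.9]
finger_gap: 51.1
grip_force: 46.9
```

Request:
play_rows:
  motion:
    - [[0, 4, 0, 0, 0, 0], [0, 8, 0, 0, 0, 0], [0, 12, 0.5, 0, 0, 0], [0, 16, 2, 0, 0, 0], [0, 19.5, 4, 0, 0, 0]]

```text
time: 17.45
tool_pos: [445.8, 249.1, 187.1]
tcp_rot: [179.9, 0.2, -180.0]
ft_force: [1.0, -1.3, -0.9]
finger_gap: 51.1
grip_force: 46.9
```

Request:
play_rows:
  motion:
    - [[0, 2, 2, 0, 0, 0], [0, 3.1, 4, 0, 0, 0], [0, 3.4, 5, 0, 0, 0], [0, 3.4, 5, 0, 0, 0], [0, 3.4, 5, 0, 0, 0]]

```text
time: 17.95
tool_pos: [445.7, 280.2, 136.6]
tcp_rot: [-180.0, 0.0, 180.0]
ft_force: [0.5, 0.2, -0.1]
finger_gap: 51.3
grip_force: 47.0
```

```bash
python3 - <<'E'
from bench import optics,sensors
from h import *
s=sensors.sense(); print(s["tool_pos"],s["tcp_rot"]); w=wrist(optics,s)
cv2.imwrite("pics/w6.png",w["pixels"][...,::-1])
np.savez("w6.npz",**{k:np.array(w[k]) for k in("mtx","R","t")})
E
```

```text
[445.70715005 280.23256097 136.58906628] [-1.79994463e+02  2.43671100e-02  1.79971752e+02]
```

View pics/w6.png

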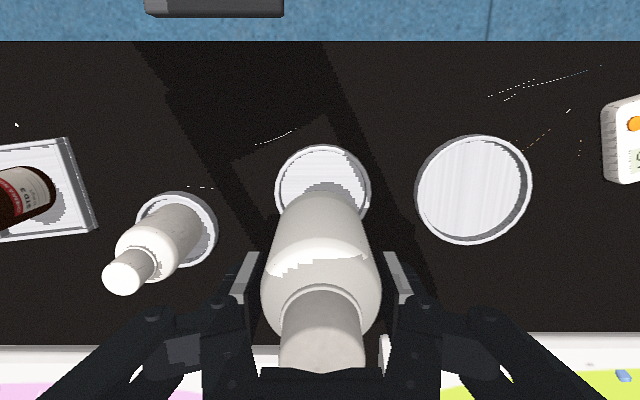

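The small bottle stands in its dish. The medium rim spans u 275-372 with its top at v 145, and the large rim's centre is (474,189.5).

```bash
python3 - <<'E'
from h import *
w=np.load("w6.npz")
for k,u,z in(("dMtop",(323.5,144.5),14),("dL",(474,189.5),14),("dLl",(415,192),14),("dLr",(533,188),14)): print(k,ray_z(w,u,z))
E
```

```text
dMtop [406.13760445 281.99772269  14.        ]
dL [442.82147879 405.30416483  14.        ]
dLl [444.97064183 357.19134265  14.        ]
dLr [441.52975146 453.34568761  14.        ]
```

Request:
play_rows:
  motion:
    - [[0, 0.1, 2, 0, 0, 0], [0, 0.1, 4.5, 0, 0, 0], [0, 0.1, 6.3, 0, 0, 0], [0, 0.1, 7.1, 0, 0, 0], [0, 0.1, 7.3, 0, 0, 0]]

```text
time: 18.5
tool_pos: [445.5, 281.2, 62.9]
tcp_rot: [-180.0, -0.0, 179.9]
ft_force: [0.4, 0.8, -0.2]
finger_gap: 51.1
grip_force: 47.0
```

Request:
play_rows:
  motion:
    - [[0, 0, 0.1, 0, 0, 0], [0, 0, 0.2, 0, 0, 0], [0, 0, 0.3, 0, 0, 0], [0, 0, 0.35, 0, 0, 0], [0, 0, 0.35, 0, 0, 0]]

```text
time: 19.0
tool_pos: [446.3, 282.1, 60.7]
tcp_rot: [180.0, 0.1, 180.0]
ft_force: [-0.7, -1.5, 5.1]
finger_gap: 51.0
grip_force: 47.5
```

Request:
play_rows:
  motion:
    - [[0, 0, 0, 0, 0, 0], [0, 0, 0, 0, 0, 0], [0, 0, 0, 0, 0, 0], [0, 0, 0, 0, 0, 0], [0, 0, 0, 0, 0, 0]]
  jaw: 1

```text
time: 19.5
tool_pos: [445.3, 281.7, 59.2]
tcp_rot: [-180.0, -0.0, 180.0]
ft_force: [0.5, -0.6, -0.2]
finger_gap: 85.6
grip_force: 0.0
```

Request:
play_rows:
  motion:
    - [[0, 0, -2, 0, 0, 0], [0, 0, -6, 0, 0, 0], [0, 0, -10, 0, 0, 0], [0, 0, -14, 0, 0, 0], [0, -1, -17, 0, 0, 0]]

```text
time: 20.0
tool_pos: [445.8, 272.6, 232.3]
tcp_rot: [179.9, 0.1, -180.0]
ft_force: [-0.1, 0.5, -0.3]
finger_gap: 85.4
grip_force: 0.0
```

Request:
play_rows:
  motion:
    - [[0, -4, 0, 0, 0, 0], [0, -8, 0, 0, 0, 0], [0, -12, 0, 0, 0, 0], [0, -16, 0, 0, 0, 0], [0, -20.5, 0, 0, 0, 0]]

```text
time: 20.5
tool_pos: [445.1, 65.6, 229.4]
tcp_rot: [180.0, 0.0, -180.0]
ft_force: [1.2, 0.1, 0.6]
finger_gap: 85.5
grip_force: 0.0
```

Request:
play_rows:
  motion:
    - [[0, -4.5, 0, 0, 0, 0], [0, -9, 0, 0, 0, 0], [0.3, -13, 0, 0, 0, 0], [0.3, -15.7, 0, 0, 0, 0], [0.3, -15.7, 0, 0, 0, 0]]

```text
time: 21.0
tool_pos: [442.0, -93.3, 229.3]
tcp_rot: [-179.9, -0.0, 179.8]
ft_force: [0.2, 0.7, 0.3]
finger_gap: 85.6
grip_force: 0.0
```

Request:
play_rows:
  motion:
    - [[0, 0, 0, 0, 0, 0], [0, 0, 0, 0, 0, 0]]

```text
time: 21.2
tool_pos: [442.4, -89.5, 229.2]
tcp_rot: [180.0, -0.0, -180.0]
ft_force: [-0.5, 0.9, -0.4]
finger_gap: 85.6
grip_force: 0.0
```

```bash
python3 - <<'E'
from bench import optics,sensors
from h import *
s=sensors.sense(); print(s["tool_pos"],s["tcp_rot"]); w=wrist(optics,s)
cv2.imwrite("pics/w7.png",w["pixels"][...,::-1])
np.savez("w7.npz",**{k:np.array(w[k]) for k in("mtx","R","t")})
E
```

```text
[442.36034396 -89.4764016  229.21713172] [ 1.79975651e+02 -6.95097313e-03 -1.79972056e+02]
```

View pics/w7.png

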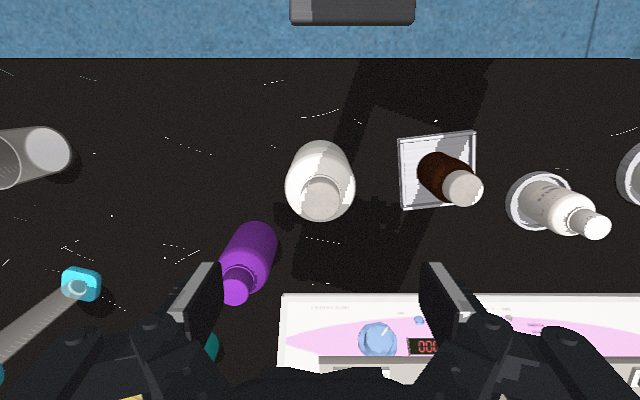

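The large cap's centre is (320,199), and the vial and small bottle are upright in place.

```bash
python3 - <<'E'
from h import *
w=np.load("w7.npz")
print(ray_z(w,(320,199),128))
E
```

```text
[440.91900843 -90.36920833 128.        ]
```

Request:
play_rows:
  motion:
    - [[0, 0, 2.5, 0, 0, 0], [0, 0, 6, 0, 0, 0], [0, 0, 10, 0, 0, 0], [0, 0, 14, 0, 0, 0], [0, 0, 15.7, 0, 0, 0]]

```text
time: 21.75
tool_pos: [439.8, -88.2, 68.2]
tcp_rot: [179.9, -0.3, -179.9]
ft_force: [-0.0, 0.0, 0.3]
finger_gap: 85.6
grip_force: 0.0
```

Request:
play_rows:
  motion:
    - [[0, 0, 0, 0, 0, 0], [0, 0, 0, 0, 0, 0], [0, 0, 0, 0, 0, 0], [0, 0, 0, 0, 0, 0], [0, 0, 0, 0, 0, 0]]
  jaw: 0.3
  squeeze: 60

```text
time: 22.25
tool_pos: [443.2, -90.5, 73.5]
tcp_rot: [-180.0, 0.1, 180.0]
ft_force: [-0.2, -0.2, -0.8]
finger_gap: 61.0
grip_force: 64.8
```

Request:
play_rows:
  motion:
    - [[0, 0, 0, 0, 0, 0], [0, 0, 0, 0, 0, 0]]

```text
time: 22.45
tool_pos: [442.5, -90.4, 72.6]
tcp_rot: [-180.0, 0.0, 180.0]
ft_force: [0.9, -0.1, 2.9]
finger_gap: 60.9
grip_force: 64.8
```

Request:
play_rows:
  motion:
    - [[0, 0, -1, 0, 0, 0], [0, 0, -4, 0, 0, 0], [0, 0, -8, 0, 0, 0], [0, 0, -12, 0, 0, 0], [0, 0, -15.5, 0, 0, 0]]

```text
time: 22.95
tool_pos: [442.4, -90.3, 230.2]
tcp_rot: [-180.0, 0.1, 180.0]
ft_force: [0.1, -0.0, -0.8]
finger_gap: 61.0
grip_force: 65.1
```

Request:
play_rows:
  motion:
    - [[0, 1, -1, 0, 0, 0], [0, 3.5, -1, 0, 0, 0], [0, 7, -1, 0, 0, 0], [0, 11, -1, 0, 0, 0], [0, 15, -1, 0, 0, 0]]

```text
time: 23.45
tool_pos: [441.7, 61.2, 237.0]
tcp_rot: [180.0, -0.0, 179.9]
ft_force: [1.4, 0.4, -0.8]
finger_gap: 60.9
grip_force: 65.1
```

Request:
play_rows:
  motion:
    - [[0, 4, 0, 0, 0, 0], [0, 8, 0, 0, 0, 0], [-0.1, 12, 0, 0, 0, 0], [-0.2, 16, 0, 0, 0, 0], [-0.2, 20, 0, 0, 0, 0]]

```text
time: 23.95
tool_pos: [443.6, 261.6, 236.9]
tcp_rot: [-180.0, -0.0, -180.0]
ft_force: [0.2, 0.3, -0.4]
finger_gap: 60.8
grip_force: 65.1
```

Request:
play_rows:
  motion:
    - [[0, 4, 0, 0, 0, 0], [0, 8, 0, 0, 0, 0], [0, 11.5, 0, 0, 0, 0], [0, 13.7, 1, 0, 0, 0], [0, 14.5, 3, 0, 0, 0]]

```text
time: 24.45
tool_pos: [444.1, 407.9, 208.2]
tcp_rot: [179.9, 0.1, -179.9]
ft_force: [0.7, -0.4, -1.0]
finger_gap: 60.7
grip_force: 65.1
```

Request:
play_rows:
  motion:
    - [[0, 0, 2, 0, 0, 0], [0, 0, 4, 0, 0, 0], [0, 0, 5, 0, 0, 0], [0, 0, 5, 0, 0, 0], [0, 0, 5, 0, 0, 0]]

```text
time: 24.95
tool_pos: [444.4, 404.8, 157.9]
tcp_rot: [180.0, 0.0, 180.0]
ft_force: [0.1, -0.7, -1.2]
finger_gap: 60.9
grip_force: 65.1
```

```bash
python3 - <<'E'
from bench import optics,sensors
from h import *
s=sensors.sense(); print(s["tool_pos"],s["tcp_rot"]); w=wrist(optics,s)
cv2.imwrite("pics/w8.png",w["pixels"][...,::-1])
np.savez("w8.npz",**{k:np.array(w[k]) for k in("mtx","R","t")})
E
```

```text
[444.41281807 404.84590323 157.85692782] [1.79990259e+02 7.77802108e-03 1.79987875e+02]
```

View pics/w8.png

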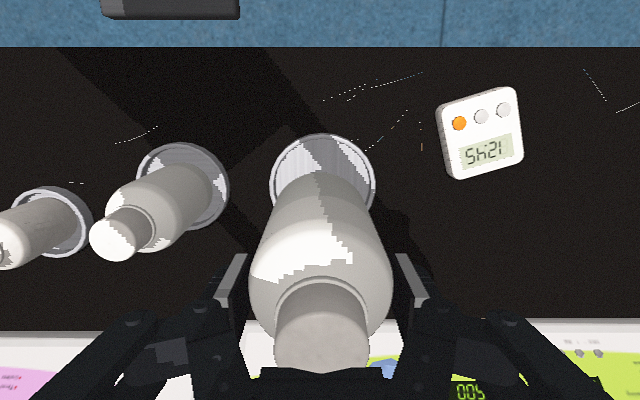

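The large rim spans u 269-377 with its centre at 323, so the bottle is about 1-2 mm off centre. I'll lower it.

Request:
play_rows:
  motion:
    - [[0, 0.1, 2, 0, 0, 0], [0, 0.1, 4.5, 0, 0, 0], [0, 0.1, 6.7, 0, 0, 0], [0, 0.1, 7.6, 0, 0, 0], [0, 0.1, 7.8, 0, 0, 0]]

```text
time: 25.5
tool_pos: [444.2, 405.5, 79.1]
tcp_rot: [-180.0, -0.0, 180.0]
ft_force: [0.1, 0.6, -0.4]
finger_gap: 61.0
grip_force: 65.1
```

Request:
play_rows:
  motion:
    - [[0, 0, 0.1, 0, 0, 0], [0, 0, 0.2, 0, 0, 0], [0, 0, 0.3, 0, 0, 0], [0, 0, 0.35, 0, 0, 0], [0, 0, 0.35, 0, 0, 0]]

```text
time: 26.0
tool_pos: [444.8, 406.1, 76.6]
tcp_rot: [180.0, 0.1, 180.0]
ft_force: [-0.9, -0.2, 3.3]
finger_gap: 61.0
grip_force: 65.3
```

Request:
play_rows:
  motion:
    - [[0, 0, 0, 0, 0, 0], [0, 0, 0, 0, 0, 0], [0, 0, 0, 0, 0, 0], [0, 0, 0, 0, 0, 0], [0, 0, 0, 0, 0, 0]]
  jaw: 1

```text
time: 26.5
tool_pos: [444.3, 405.7, 75.7]
tcp_rot: [-180.0, -0.0, 180.0]
ft_force: [0.3, -0.0, -0.0]
finger_gap: 85.5
grip_force: 0.0
```

Request:
play_rows:
  motion:
    - [[0, 0, -2, 0, 0, 0], [0, 0, -5, 0, 0, 0], [0, 0, -9, 0, 0, 0], [0, 0, -13, 0, 0, 0], [0, 0, -16, 0, 0, 0]]

```text
time: 27.0
tool_pos: [444.9, 406.1, 238.9]
tcp_rot: [179.9, 0.1, 180.0]
ft_force: [0.2, 0.1, 0.1]
finger_gap: 85.5
grip_force: 0.0
```

Request:
play_rows:
  motion:
    - [[4, 2, 0, 0, 0, 0], [8, 4, 0, 0, 0, 0], [11, 7, 0, 0, 0, 0], [14, 10, 0, 0, 0, 0], [14, 10, 0, 0, 0, 0]]

```text
time: 27.5
tool_pos: [300.4, 508.7, 235.8]
tcp_rot: [179.9, -0.1, -179.7]
ft_force: [0.2, -0.3, -1.1]
finger_gap: 85.2
grip_force: 0.0
```

```bash
python3 - <<'E'
from bench import optics,sensors
from h import *
d=optics.snapshot("top"); i=d["pixels"][...,::-1]
cv2.imwrite("pics/top9.png",cv2.resize(i[120:280,150:500],None,fx=2.28,fy=2.28,interpolation=cv2.INTER_CUBIC))
E
```

```text
(no output)
```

View pics/top9.png

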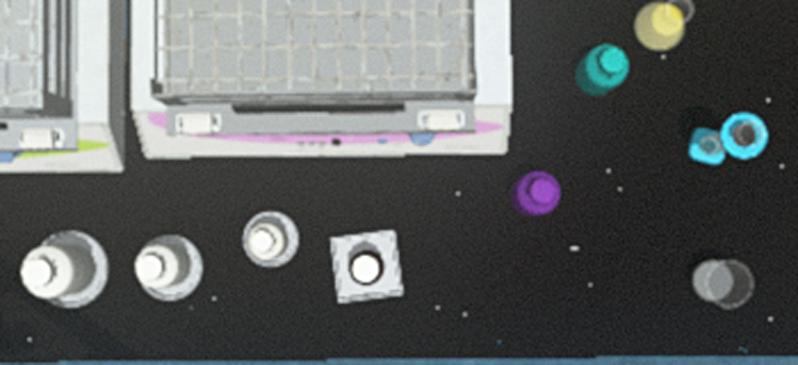

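The bottles stand upright in their dishes at crop pixels (45,270), (155,265) and (264,240), and the vial in the tray at (366,266). The beaker, cylinder, purple and turquoise bottles haven't moved.

```bash
python3 -c "
from bench import job
print(job.hand_in())"
```

```text
the job is handed in; nothing more can be done
None
```

The job is handed in: each white bottle stands upright in the dish of its size, the vial stands upright in the square tray, the beaker, cylinder and look-alikes were left alone, and the arm's clock read about 27.5 s of the 118 s allowed.

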